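# Pack a gift crate and hold its front board for fastening

### The job

Stand the two amber jars upright in the two empty cells of the small wooden gift crate, one in each. Then pick up the crate's loose front board by its post, close the crate's open front with it, square, its ends flush with the crate's sides and its lower edge level with the crate's underside, and press until the sprung carriage's red pointer stands in the green zone. Finish holding it there with a steady push, so that a colleague can screw it on; leave the green and blue jars where they are.

Things in the scene. Friction and masses are not known exactly. Their poses are not given: they have to be found in the camera images.
- jar1_center (a point): amber jar with black lid, one of two to pack: closed glass jar, 50 mm diameter, 95 mm tall overall (smooth body to 80 mm, then a lid 49 mm in diameter), about 0.2 kg; the point is on its axis half-way up, 47.5 mm above its underside, z up its axis. It starts standing on the table, left of the jig.
- jar2_center (a point): the other amber jar with black lid, the same in all respects.
- green_jar_center (a point): green jar with white lid, already standing in the crate's middle cell; stays there and travels with the crate: closed glass jar, 50 mm diameter, 95 mm tall overall (smooth body to 80 mm, then a lid 49 mm in diameter), about 0.2 kg; the point is on its axis half-way up, 47.5 mm above its underside, z up its axis. 
- blue_jar_center (a point): opaque blue jar with white lid standing near the amber ones; not wanted, leave it: closed glass jar, 50 mm diameter, 95 mm tall overall (smooth body to 80 mm, then a lid 49 mm in diameter), about 0.2 kg; the point is on its axis half-way up, 47.5 mm above its underside, z up its axis. 
- cell_left (a point): centre of the floor of the crate's left (+y) cell, empty at the start. Each cell is 66 x 66 mm, its floor 6 mm above the crate's underside, its walls 6 mm thick and 40 mm tall above that floor (so a standing jar rises 55 mm above them: hold it in its upper half); three cells in a row along the crate's y, 72 mm apart. Their front (-x) side is open. Axes as the crate's.
- cell_mid (a point): centre of the floor of the middle cell, which holds the green jar.
- cell_right (a point): centre of the floor of the right (-y) cell, empty at the start.
- crate_front (a point): middle of the lower edge of the crate's open front, on the front plane itself; x points into the crate along the push direction, y along the open front to its left end, z up. The crate is pale wood, 222 mm wide (y), 72 mm deep, 46 mm tall. It is fixed on the jig's sprung carriage, and its underside is level with the top of the jig's 12 mm plywood base. The base runs on as a flat ledge 80 mm in front of the crate's front plane.
- crate: the crate itself (same origin and axes as crate_front).
- carriage (a joint): travel of the carriage with the crate along +x of the crate, m: 0 at rest, end stop at 0.042. A spring pushes it back: force = 400 N/m x (travel + 0.005 m), so 2 N to start it, 10 N at 0.020. A red pointer on the crate's left side moves with it over a gauge strip on the base: white from 0 to 0.012, green from 0.012 to 0.028, black beyond.
- front_board: loose front board, brown wood, 222 mm wide (y) x 12 mm thick x 64 mm tall, with a dark upright post in the middle of its outer (-x) side; 0.22 kg; it starts standing upright on the table right of the jig, turned some 15 to 50 degrees clockwise from above. Origin: middle of the lower edge of the flat face that goes against the crate; x points out of that face (into the crate when fitted), z up. Fitted, its origin and axes coincide with those of crate_front.
- board_post (a point): grip point in the board's post: the post is 36 mm wide (y) x 44 mm deep (x) x 95 mm tall, standing from the board's lower edge upwards. This point is on the post's vertical middle line, 34 mm behind (-x) the face that goes against the crate and 62 mm above the lower edge; axes as the board's. Pinch it across its 36 mm width from above.

How it is judged:
By the outcome, as a careful person would: the job done as asked, in the order asked, and still so for the second after the job is handed in, while the arm keeps its last pose, push and grip.
It also fails if it takes over 72 s, if anything falls off the work surface, if the arm or the gripper's body presses on something with over 40 N, if the wrist force passes 120 N, or if a joint passes its speed limit or range.

### The arm

A 7-joint arm with a two-finger parallel gripper is mounted at the origin on the work surface. World frame = base frame: x ahead of the robot, y to its left, z up, the work surface at z = 0. Lengths are in m, angles in rad, forces in N, time in s.
With the tool pointing down it reaches from about 0.35 to 0.9 m from the base axis. Payload 8.1 kg.
Tool frame: the origin (TCP) lies at the centre of the arm's flange, where the gripper is bolted on; the fingertips stand 178 mm ahead of it and the grasp point (between the pads) lies 159 mm ahead of it; y points along the fingers, z is the direction in which the jaws open and shut, and the axes are right-handed (so a half turn about y gives the same grasp; the last joint's range is limited). The gripper opens to 92 mm and grips with 3 to 60 N. Pads are 19 mm wide; open, the fingers measure 130 mm over their backs; the gripper's body (75 mm by 190 mm) begins 47 mm behind the grasp point.
Start: joints at [-0.103, 0.434, 0.025, 1.573, -0.012, 1.134, -0.075], TCP at [0.625, -0, 0.405] pointing down, gripper open.
Joint ranges: [-2.62, 2.62], [-0.44, 2.09], [-1.27, 1.32], [0.08, 2.57], [-1.32, 4.46], [0.12, 2], [-2.74, 2.74]. Speed limits (rad/s): [2.22, 2.22, 3.01, 3.01, 3.14, 3.14, 3.14].

### API

Orientations are given as a unit quaternion [x, y, z, w].
In Python, from cell import ctrl gives the robot as it stands. The module is installed in compiled form; this text tells all that it offers.
- The arm moves only by the tool jog_arm, never from a script. Its argument "targets" is a list of rows, each an object with "grip": the opening in per cent of the stroke, from 0 (shut) to 100 (fully open); "delta_pos": the shift along the tool's x, y, z in mm, a list of three; "rotation": the turn, a rotation vector about the tool's x, y, z in rad, a list of three. In form: [{"grip": grip, "delta_pos": [tx, ty, tz], "rotation": [rx, ry, rz]}, ...]. A call has 1 to 12 rows; each row shifts and turns the commanded pose from where the row before left it, along the tool's axes as they then stand; what a row does not reach is not made up. A row lasts 1/8 s, in which the tool goes at most 62.5 mm and 10.7 degrees, less where a joint would pass 70% of its speed; a pose out of reach is approached as far as the arm can. A call with a gripper value outside its range is refused whole. The fingers move at their own pace and stop on an object; "squeeze" is the grip in N (left out, the last holds). Time passes only in rows, so rows that do not move let the fingers close. It gives the time, the measured TCP pose, the force and the opening at its end, in the units of the state.
- ctrl.sense(): the state, without advancing time (a new reading comes with each control period).
- ctrl.grab_frame(name): name is "scene" or "side" or "wrist"; returns a dict with "color" (420x560x3 uint8, red, green, blue), "mtx" (3x3 intrinsics, pixels), "origin" and "attitude" of the camera in the world. Camera axes: x right, y up, looking along -z (the intrinsics and any distortion apply to the point x, -y, -z); pixel columns grow to the right and rows downward; lengths in m; the calibration is good to about 2 mm. A picture is of the moment at which its call begins. There is no depth.
- ctrl.close_job(): hands the job in, once; it reports no verdict.
The state is a dict: "time_s": time; "joints": joint angles; "dq": joint speeds; "effort": joint torques, N m; "position": TCP position; "eef_rot": TCP orientation; "ft_force": force on the tool from outside, world axes, zero at the start; "torque": the same for the moment, N m; "opening": finger opening in m.
Only numpy, scipy, OpenCV 4.12 (cv2) and the standard library are available. Lean on these libraries where they do the work, as an engineer would, in place of code of your own. Each camera call takes 0.05 s, during which the arm holds its last target. There are 200 camera calls.

## Working session

There is one attempt and no reset: what is moved stays moved. The work goes in short steps, Python scripts to look and compute and a tool call to move; the robot and the scene stay as the last step left them, time stands still between calls to the robot, and variables do not carry over. Pictures are saved under pics/ and viewed, about 8 in all and at most 12, crops included, and the job is handed in when it is done.

Besides the shell and the picture viewer there is one more tool, called after "Emit:" by a JSON object that holds its "method" and its "body". jog_arm: Moves the arm, as the interface text tells. Its arguments: {"type":"object","properties":{"targets":{"type":"array","items":{"type":"object","properties":{"grip":{"type":"number"},"delta_pos":{"type":"array","items":{"type":"number"}},"rotation":{"type":"array","items":{"type":"number"}}}}},"squeeze":{"type":"number"}},"required":["targets"]}

```bash
mkdir -p pics
python3 - <<'E'
from cell import ctrl
import cv2
s=ctrl.sense();print(s)
for n in("scene","side","wrist"):
    f=ctrl.grab_frame(n);cv2.imwrite(f"pics/{n}0.png",f["color"][:,:,::-1]);print(n,f["mtx"],f["origin"],f["attitude"],[k for k in f])
E
```

```text
{'time_s': 0.0, 'joints': array([-0.1026132 ,  0.43522308,  0.0249716 ,  1.57413307, -0.01160506,
        1.13400069, -0.07508416]), 'dq': array([ 8.39954394e-04, -6.34674657e-04,  4.98980024e-05,  9.78335862e-04,
        1.15609093e-03,  3.17574705e-04, -5.68642275e-04]), 'effort': array([ 3.89017032e-04, -6.67853522e+01,  9.84863900e-01, -3.14464223e+01,
       -6.05165795e-02,  4.27553023e-02,  1.12382318e-04]), 'position': array([ 6.24753304e-01, -2.34319852e-05,  4.03930759e-01]), 'eef_rot': array([ 0.50042789, -0.50037825,  0.49964244, -0.49955076]), 'ft_force': array([ 0.07882562,  0.06606301, -0.57308909]), 'torque': array([-0.02219053,  0.04116902, -0.01558415]), 'opening': 0.09188128263091162}
scene [[534.10840911   0.         282.27072087]
 [  0.         534.10840911 206.18463496]
 [  0.           0.           1.        ]] [ 1.09200418 -0.74092687  1.01673625] [0.36814689 0.11765728 0.30184722 0.87150036] ['color', 'mtx', 'origin', 'attitude']
side [[510.21732947   0.         279.81896614]
 [  0.         510.21732947 208.82544305]
 [  0.           0.           1.        ]] [ 0.10837443 -0.87536777  0.84395577] [ 0.43001317 -0.0955143  -0.17771121  0.87999115] ['color', 'mtx', 'origin', 'attitude']
wrist [[298.13920939   0.         281.32930982]
 [  0.         298.13920939 214.73227726]
 [  0.           0.           1.        ]] [0.62431206 0.07175242 0.38678505] [-1.35620573e-01  1.14025591e-03  2.32702289e-04  9.90760166e-01] ['color', 'mtx', 'origin', 'attitude']
```

View pics/scene0.png

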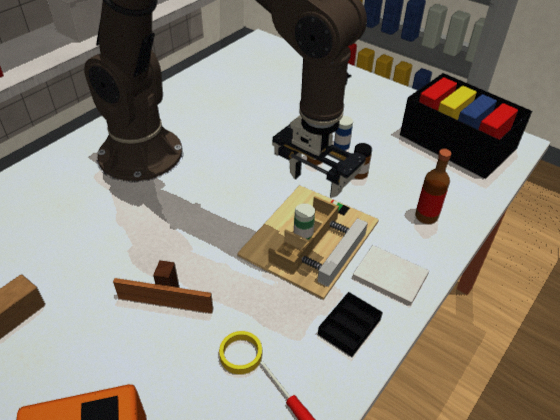

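View pics/side0.png

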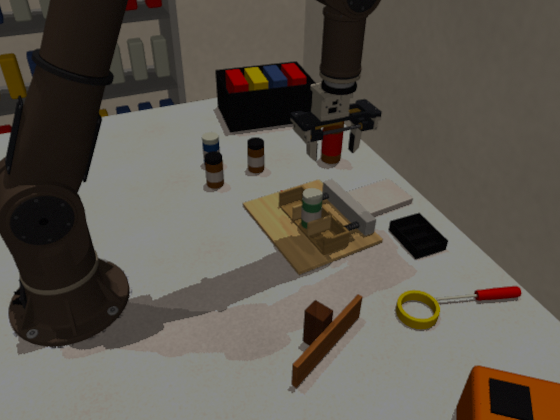

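Run:
```python
import cv2,numpy as np
w=cv2.imread("pics/wrist0.png");a=cv2.imread("pics/side0.png");b=cv2.imread("pics/scene0.png")
z=lambda i,x,y,W,H,w,h:cv2.resize(i[y:y+H,x:x+W],(w,h),interpolation=cv2.INTER_CUBIC)
top=np.hstack([z(w,0,0,560,420,400,300),z(a,185,120,200,150,400,300)])
bot=np.hstack([z(b,230,110,200,150,400,300),z(a,260,270,140,105,400,300)])
cv2.imwrite("pics/comp.png",np.vstack([top,bot]))
```

```text
(no output)
```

View pics/comp.png

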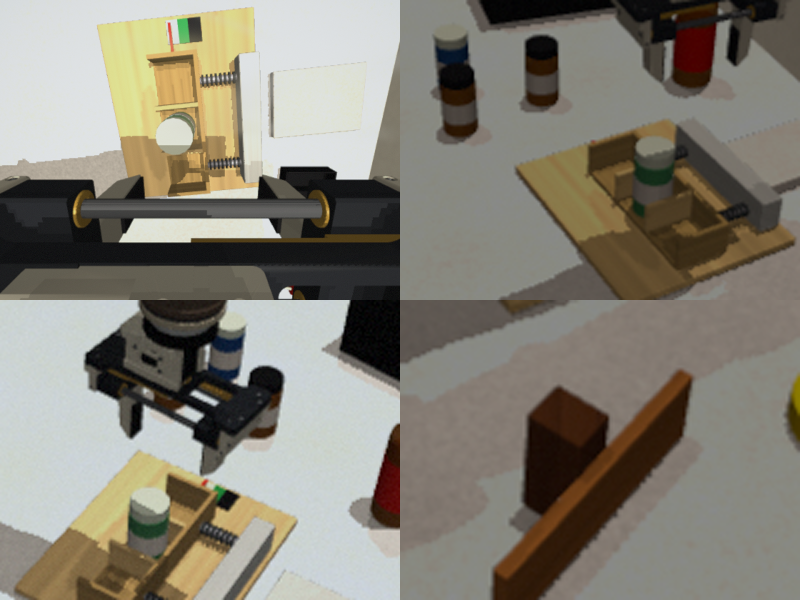

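```bash
cat > h.py <<'E'
import numpy as np,cv2
from scipy.spatial.transform import Rotation as Ro
from cell import ctrl
def grab(n,save=None):
    f=ctrl.grab_frame(n)
    if save: cv2.imwrite("pics/"+save+".png",f["color"][:,:,::-1])
    return f
def rays(f,uv):
    uv=np.atleast_2d(np.float64(uv));K=f["mtx"]
    d=np.c_[(uv[:,0]-K[0,2])/K[0,0],-(uv[:,1]-K[1,2])/K[1,1],-np.ones(len(uv))]
    return f["origin"],Ro.from_quat(f["attitude"]).apply(d)
def plane(f,uv,z):
    o,d=rays(f,uv);return o+d*((z-o[2])/d[:,2])[:,None]
def proj(f,P):
    c=Ro.from_quat(f["attitude"]).inv().apply(np.atleast_2d(P)-f["origin"]);K=f["mtx"]
    return np.c_[K[0,0]*c[:,0]/-c[:,2]+K[0,2],K[1,1]*c[:,1]/c[:,2]+K[1,2]]
def two(f1,u1,f2,u2):
    A=np.zeros((3,3));b=np.zeros(3)
    for f,u in((f1,u1),(f2,u2)):
        o,d=rays(f,u);d=d[0]/np.linalg.norm(d[0]);M=np.eye(3)-np.outer(d,d);A+=M;b+=M@o
    return np.linalg.solve(A,b)
E
python3 - <<'E'
from h import *
np.set_printoptions(precision=4,suppress=True)
s=grab("side");w=grab("wrist");c=grab("scene")
print("lids near,far,blue\n",plane(s,[(213.5,156),(255.5,141.5),(211,136)],.095))
print("base wrist TL,TR,BL\n",plane(w,[(136,34),(356,11),(202,276)],.012))
print("base side L,Back,R,F\n",plane(s,[(243,206),(319,182),(380,238),(300,267)],.012))
print("crate leftwall top wrist\n",plane(w,[(208,80),(277,72)],.058))
hsv=cv2.cvtColor(s["color"],cv2.COLOR_RGB2HSV)
# board top edge from side crop: comp->px 260+x*.35, 270+y*.35
p=[(260+(x-400)*.35,270+(y-300)*.35) for x,y in((494,571),(682,373),(505,578),(692,380))]
print("board top side\n",plane(s,p,.064))
p=[(260+(x-400)*.35,270+(y-300)*.35) for x,y in((529,410),(563,389),(607,415),(575,440))]
print("post top side\n",plane(s,p,.095))
E
```

```text
lids near,far,blue
 [[0.4257 0.2971 0.095 ]
 [0.5616 0.3277 0.095 ]
 [0.4521 0.4056 0.095 ]]
base wrist TL,TR,BL
 [[ 0.4612  0.1768  0.012 ]
 [ 0.7055  0.1991  0.012 ]
 [ 0.5138 -0.1211  0.012 ]]
base side L,Back,R,F
 [[ 0.4582  0.1559  0.012 ]
 [ 0.6983  0.1805  0.012 ]
 [ 0.7292 -0.0959  0.012 ]
 [ 0.5009 -0.1133  0.012 ]]
crate leftwall top wrist
 [[0.5491 0.1223 0.058 ]
 [0.6194 0.1297 0.058 ]]
board top side
 [[ 0.3588 -0.3824  0.064 ]
 [ 0.5526 -0.2826  0.064 ]
 [ 0.363  -0.3897  0.064 ]
 [ 0.5558 -0.2912  0.064 ]]
post top side
 [[ 0.4229 -0.2958  0.095 ]
 [ 0.4523 -0.2878  0.095 ]
 [ 0.4693 -0.3197  0.095 ]
 [ 0.4397 -0.3306  0.095 ]]
```

Run:
```python
from h import *
np.set_printoptions(precision=4,suppress=True)
s=grab("side");c=grab("scene")
for n,f in(("side",s),("scene",c)):
    h=cv2.cvtColor(f["color"],cv2.COLOR_RGB2HSV)
    m=cv2.inRange(h,(0,110,30),(20,255,200))
    k=cv2.findContours(m,cv2.RETR_EXTERNAL,cv2.CHAIN_APPROX_NONE)[0]
    for q in k:
        if cv2.contourArea(q)>150: print(n,cv2.contourArea(q),cv2.boundingRect(q))
print(plane(c,[(115,281),(212,296)],.064))
b=np.array([[.3588,-.3824,.064],[.5526,-.2826,.064]]);print("side edge in scene px",proj(c,b))
b=cv2.imread("pics/scene0.png");a=cv2.imread("pics/side0.png")
z=lambda i,x,y,W,H,w,h:cv2.resize(i[y:y+H,x:x+W],(w,h),interpolation=cv2.INTER_CUBIC)
cv2.imwrite("pics/comp2.png",np.hstack([z(b,100,250,120,180,400,600),z(a,270,290,120,180//2*2,400,600)]))
```

```text
side 2966.5 (457, 366, 103, 54)
side 299.0 (305, 301, 28, 24)
side 1662.5 (292, 295, 70, 93)
side 445.0 (475, 286, 46, 15)
side 4485.5 (244, 180, 138, 94)
side 535.5 (321, 131, 22, 33)
side 426.5 (225, 68, 24, 25)
side 370.5 (281, 62, 26, 24)
side 184.5 (46, 0, 32, 68)
scene 309.5 (286, 395, 29, 25)
scene 2210.5 (16, 384, 130, 36)
scene 1595.5 (0, 275, 44, 63)
scene 2176.5 (113, 261, 99, 52)
scene 4007.0 (238, 196, 126, 103)
scene 27627.5 (364, 160, 196, 260)
scene 1352.5 (416, 148, 36, 76)
scene 783.5 (479, 103, 39, 37)
scene 639.0 (419, 77, 38, 34)
[[ 0.3676 -0.3839  0.064 ]
 [ 0.5628 -0.2803  0.064 ]]
side edge in scene px [[112.9571 278.5889]
 [207.8285 294.2958]]
```

View pics/comp2.png

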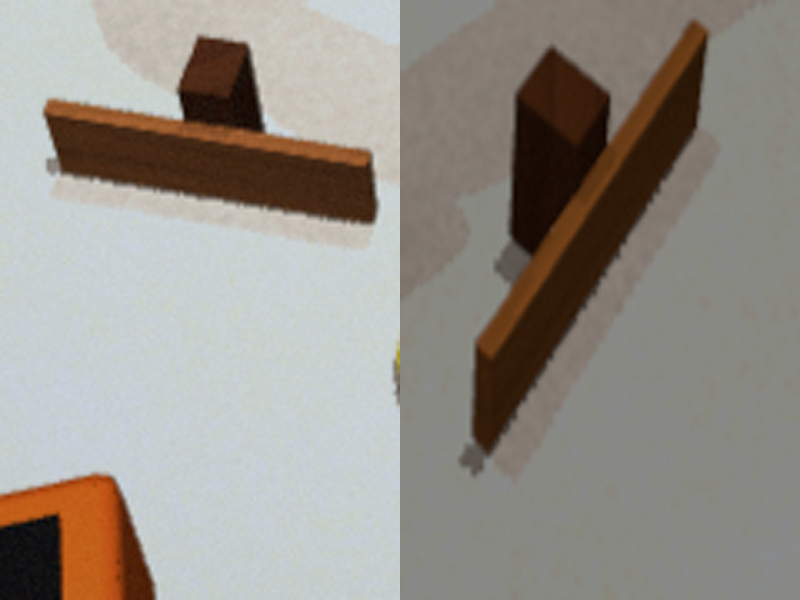

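Emit:
{"method": "jog_arm", "body": {"targets": [{"grip": 100,"delta_pos": [-44,0,-25],"rotation": [0,0,0]},{"grip": 100,"delta_pos": [-44,0,-25],"rotation": [0,0,0]},{"grip": 100,"delta_pos": [-44,0,-25],"rotation": [0,0,0]},{"grip": 100,"delta_pos": [-44,0,-25],"rotation": [0,0,0]},{"grip": 100,"delta_pos": [-44,0,-25],"rotation": [0,0,0]},{"grip": 100,"delta_pos": [0,0,0],"rotation": [0,0,0]}], "squeeze": 15}}

```text
time_s: 1.15
position: [0.4977, 0.2242, 0.4049]
eef_rot: [-0.502, 0.499, -0.497, 0.502]
ft_force: [0.9, -0.0, 0.1]
opening: 0.0916
```

Run:
```python
from h import *
np.set_printoptions(precision=4,suppress=True)
s=ctrl.sense();print(s["position"],s["eef_rot"],s["time_s"])
w=grab("wrist","w1");c=grab("scene","scene1");d=grab("side","side1")
top=np.hstack([cv2.resize(cv2.imread("pics/w1.png"),(400,300)),cv2.resize(cv2.imread("pics/w1.png")[0:210,140:420],(400,300),interpolation=2)])
bot=np.hstack([cv2.resize(cv2.imread("pics/scene1.png")[170:305,220:400],(400,300),interpolation=2),cv2.resize(cv2.imread("pics/side1.png")[165:285,230:390],(400,300),interpolation=2)])
cv2.imwrite("pics/comp3.png",np.vstack([top,bot]))
```

```text
[0.4977 0.2242 0.4049] [-0.5015  0.4988 -0.4975  0.5022] 1.15
```

View pics/comp3.png

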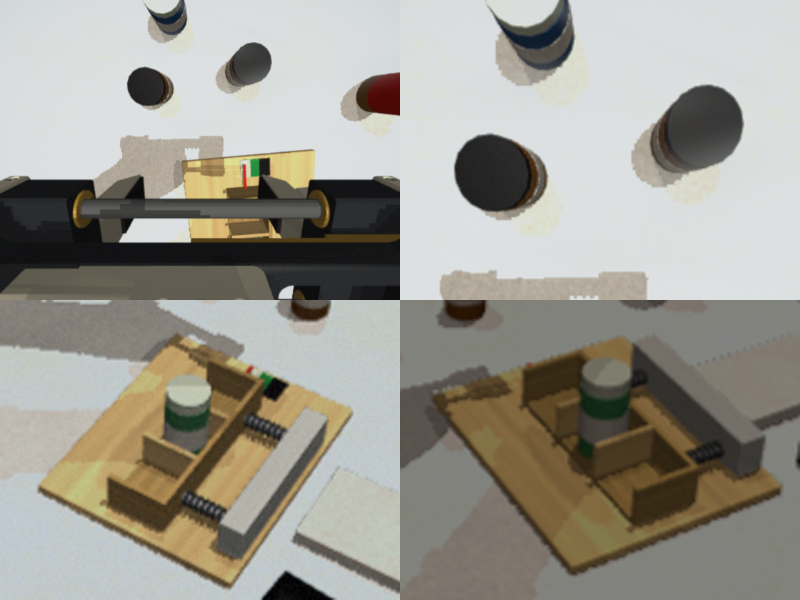

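```bash
cat >> h.py <<'E'
def ang(a,b): return np.degrees(np.arctan2(b[1]-a[1],b[0]-a[0]))
E
python3 - <<'E'
from h import *
np.set_printoptions(precision=4,suppress=True)
w=grab("wrist");c=grab("scene");s=grab("side")
print("lids",plane(w,[(205.8,121.8),(352.8,89.6)],.095))
S=lambda l:[(230+(x-400)*.4,165+(y-300)*.4) for x,y in l]
C=lambda l:[(220+x*.45,170+(y-300)*.45) for x,y in l]
for n,f,p in(("side",s,S([(432,400),(618,338),(780,489),(574,572)])),("scene",c,C([(178,336),(352,411),(230,584),(40,490)]))):
    P=plane(f,p,.012);print(n,"base",P[:,:2].tolist());print([ang(P[i],P[(i+1)%4]) for i in range(4)],[np.linalg.norm(P[i]-P[(i+1)%4]) for i in range(4)])
P=plane(s,S([(522,407),(634,525)]),.012);print("front bottom side",P,ang(P[1],P[0]),np.linalg.norm(P[1]-P[0]))
P=plane(s,S([(522,372),(633,494),(697,462)]),.058);print("top side FL FR BR",P)
P=plane(c,C([(109,480),(168,505),(263,377)]),.058);print("top scene FR BR BL",P,ang(P[1],P[2]),np.linalg.norm(P[1]-P[2]))
E
```

```text
lids [[0.4291 0.2997 0.095 ]
 [0.5651 0.3277 0.095 ]]
side base [[0.45921276963247115, 0.16030721742639553], [0.6975966601407265, 0.1905542431495404], [0.7284899977406132, -0.10618042881262635], [0.4906598810363658, -0.1330189381138377]]
[np.float64(7.231258200903548), np.float64(-84.05629330691897), np.float64(-173.56155848422182), np.float64(96.11923239147819)] [np.float64(0.24029515562938109), np.float64(0.2983385054808636), np.float64(0.23933965403390037), np.float64(0.2950070411696339)]
scene base [[0.46979882499500514, 0.17072072492826296], [0.7080774952851026, 0.1941427232555163], [0.7364490631224402, -0.10036155580845596], [0.5007369735540841, -0.1272387469565308]]
[np.float64(5.613949228012261), np.float64(-84.497295336598), np.float64(-173.4949150920329), np.float64(95.92797327173177)] [np.float64(0.239427055114619), np.float64(0.29586773438233965), np.float64(0.2372394835871358), np.float64(0.29956137254681026)]
front bottom side [[ 0.544   0.1126  0.012 ]
 [ 0.5704 -0.0977  0.012 ]] 97.18180367435184 0.2119182807381282
top side FL FR BR [[ 0.5435  0.1131  0.058 ]
 [ 0.5633 -0.1027  0.058 ]
 [ 0.6414 -0.0848  0.058 ]]
top scene FR BR BL [[ 0.5758 -0.0993  0.058 ]
 [ 0.6452 -0.0876  0.058 ]
 [ 0.6169  0.1342  0.058 ]] 97.28343957589355 0.22357178002987887
```

Emit:
{"method": "jog_arm", "body": {"targets": [{"grip": 100,"delta_pos": [0,0,0],"rotation": [0,-0.1065,0]},{"grip": 100,"delta_pos": [-48,0,39],"rotation": [0,0,0]},{"grip": 100,"delta_pos": [-48,0,39],"rotation": [0,0,0]},{"grip": 100,"delta_pos": [0,45,0],"rotation": [0,0,0]},{"grip": 100,"delta_pos": [0,45,0],"rotation": [0,0,0]},{"grip": 100,"delta_pos": [0,44,0],"rotation": [0,0,0]},{"grip": 100,"delta_pos": [0,44,0],"rotation": [0,0,0]},{"grip": 100,"delta_pos": [0,0,0],"rotation": [0,0,0]}], "squeeze": 15}}

```text
time_s: 2.45
position: [0.5667, 0.3219, 0.2234]
eef_rot: [0.528, -0.474, 0.473, -0.523]
ft_force: [-0.0, 0.3, 1.4]
opening: 0.0918
```

Run:
```python
from h import *
c=grab("scene","scene2");d=grab("side","side2");w=grab("wrist","w2")
cv2.imwrite("pics/comp4.png",np.hstack([cv2.resize(cv2.imread("pics/scene2.png")[90:240,290:400],(330,450),interpolation=2),cv2.resize(cv2.imread("pics/side2.png")[90:240,190:300],(330,450),interpolation=2)]))
```

```text
(no output)
```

View pics/comp4.png

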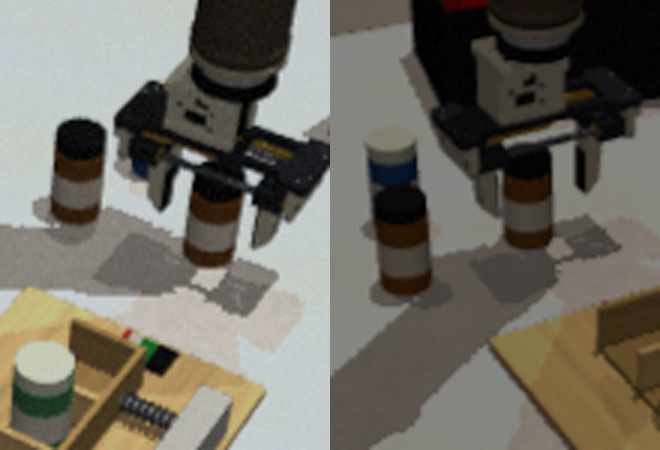

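Emit:
{"method": "jog_arm", "body": {"targets": [{"grip": 100,"delta_pos": [-6,-4,-2],"rotation": [0,0,0]},{"grip": 0,"delta_pos": [0,0,0],"rotation": [0,0,0]},{"grip": 0,"delta_pos": [0,0,0],"rotation": [0,0,0]},{"grip": 0,"delta_pos": [0,0,0],"rotation": [0,0,0]},{"grip": 0,"delta_pos": [0,0,0],"rotation": [0,0,0]},{"grip": 0,"delta_pos": [0,0,0],"rotation": [0,0,0]}], "squeeze": 15}}

```text
time_s: 3.35
position: [0.5646, 0.3294, 0.2306]
eef_rot: [0.526, -0.473, 0.473, -0.526]
ft_force: [0.2, -0.1, -0.1]
opening: 0.0497
```

Emit:
{"method": "jog_arm", "body": {"targets": [{"grip": 0,"delta_pos": [0,-57,0],"rotation": [0,0,0]},{"grip": 0,"delta_pos": [0,-57,0],"rotation": [0,0,0]},{"grip": 0,"delta_pos": [0,-57,0],"rotation": [0,0,0]},{"grip": 0,"delta_pos": [51,0,-2],"rotation": [0,0,0]},{"grip": 0,"delta_pos": [51,0,-2],"rotation": [0,0,0]},{"grip": 0,"delta_pos": [51,0,-2],"rotation": [0,0,0]},{"grip": 0,"delta_pos": [51,0,-2],"rotation": [0,0,0]},{"grip": 0,"delta_pos": [51,0,-2],"rotation": [0,0,0]},{"grip": 0,"delta_pos": [51,0,-2],"rotation": [0,0,0]},{"grip": 0,"delta_pos": [51,0,-2],"rotation": [0,0,0]},{"grip": 0,"delta_pos": [51,0,-2],"rotation": [0,0,0]},{"grip": 0,"delta_pos": [0,0,0],"rotation": [0,0,0]}], "squeeze": 15}}

```text
time_s: 4.85
position: [0.5917, -0.0836, 0.4014]
eef_rot: [0.525, -0.474, 0.475, -0.523]
ft_force: [0.5, 0.7, -1.6]
opening: 0.0499
```

Run:
```python
from h import *
w=grab("wrist","w3");s=ctrl.sense();print(s["position"],s["opening"])
cv2.imwrite("pics/w3c.png",cv2.resize(cv2.imread("pics/w3.png")[0:300,160:440],(560*4//4,600),interpolation=2))
```

```text
[ 0.59190305 -0.08044671  0.4014107 ] 0.05001542904930601
```

View pics/w3c.png

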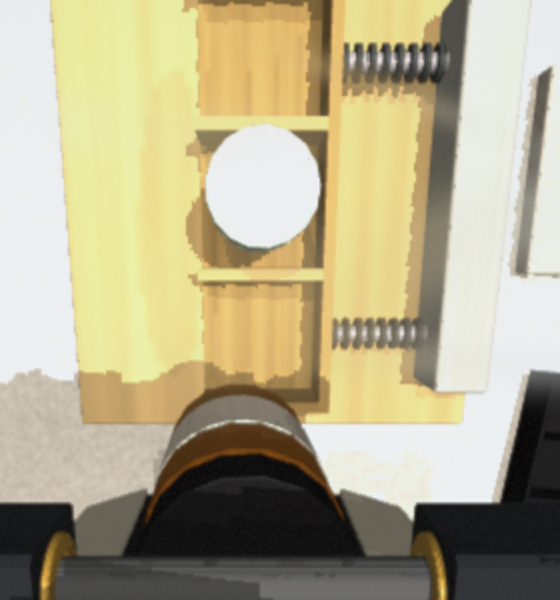

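Run:
```python
from h import *
np.set_printoptions(precision=4,suppress=True)
w=grab("wrist")
p=lambda l:[(160+x/2,y/2) for x,y in l]
P=plane(w,p([(329,124),(324,275)]),.058);print(P,ang(P[1],P[0]),np.linalg.norm(P[1]-P[0]))
q=plane(w,p([(196,124),(194,275)]),.058);print("divider front ends",q,ang(q[1],q[0]),ang(q[0],P[0]),ang(q[1],P[1]),np.linalg.norm(P-q,axis=1))
B=plane(w,p([(83,422),(463,422),(53,0)]),.012);print("base",B,ang(B[0],B[1]),ang(B[0],B[2]))
# base right-edge/front side in crate
y=np.radians(6.1);X=np.array([np.cos(y),np.sin(y)]);Y=np.array([-X[1],X[0]])
f=P.mean(0)[:2]-.066*X;print("front0 est",f,"from q",q.mean(0)[:2])
n=B[0,:2];print("base front-right in crate",(n-f)@X,(n-f)@Y)
for k in(-.072,0,.072): print(k,f+.033*X+k*Y)
```

```text
[[ 0.6194  0.0613  0.058 ]
 [ 0.627  -0.0109  0.058 ]] 95.99634059381914 0.0726089801851456
divider front ends [[ 0.5537  0.0546  0.058 ]
 [ 0.5585 -0.0179  0.058 ]] 93.80948737254738 5.8328180531332 5.853253658487608 [0.0661 0.0688]
base [[ 0.491  -0.1182  0.012 ]
 [ 0.735  -0.0931  0.012 ]
 [ 0.4677  0.1163  0.012 ]] 5.875917737234206 95.65743546900069
front0 est [0.5576 0.0182] from q [0.5561 0.0183]
base front-right in crate -0.08074517156345955 -0.12849902005605987
-0.072 [ 0.5981 -0.0499]
0 [0.5904 0.0217]
0.072 [0.5828 0.0933]
```

Run:
```python
from h import *
w=grab("wrist","w4");a=cv2.imread("pics/w3.png",0)[:200];b=cv2.imread("pics/w4.png",0)[:200]
print(cv2.phaseCorrelate(np.float32(a),np.float32(b)),w["origin"],ctrl.sense()["position"])
g=[]
for n in("side","scene"):
    f=grab(n,n+"4");h=cv2.cvtColor(f["color"],cv2.COLOR_RGB2HSV)
    m=cv2.inRange(h,(45,90,20),(85,255,255))   # green band of jar
    x,y,W,H=(190,120,200,150) if n=="side" else(230,150,200,150)
    k=cv2.findContours(m[y:y+H,x:x+W],0,2)[0]
    for q in k:
        if cv2.contourArea(q)>30:
            r=cv2.boundingRect(q);print(n,r[0]+x,r[1]+y,r[2:],cv2.contourArea(q));
            if r[2]>12: g.append((f,(x+r[0]+r[2]/2,y+r[1]+r[3]/2)))
if len(g)==2: print("green band centre",two(*g[0],*g[1]))
```

```text
((-0.6751807838455761, 6.940905813225214), 0.6711836912896898) [ 0.58398351 -0.00696563  0.38421108] [ 0.59213023 -0.0771498   0.40148052]
side 302 201 (20, 12) 107.0
scene 294 218 (20, 11) 93.5
green band centre [0.59256315 0.01683656 0.06835015]
```

Run:
```python
from h import *
np.set_printoptions(precision=4,suppress=True)
w=grab("wrist","w5");s=ctrl.sense();print(s["position"],w["origin"],s["time_s"])
a=cv2.imread("pics/w3.png",0)[:200];b=cv2.imread("pics/w5.png",0)[:200]
(dx,dy),_=cv2.phaseCorrelate(np.float32(a),np.float32(b));print(dx,dy)
p=lambda l:[(160+x/2+dx,y/2+dy) for x,y in l]
P=plane(w,p([(329,124),(324,275)]),.058);q=plane(w,p([(196,124),(194,275)]),.058)
B=plane(w,p([(83,422),(463,422)]),.012)
y=np.radians(5.9);X=np.array([np.cos(y),np.sin(y)]);Y=np.array([-X[1],X[0]])
f=P.mean(0)[:2]-.066*X;print("front0",f,q.mean(0)[:2],B)
G=plane(w,p([(263,187)]),.113);print("green lid",G,"mid cell",f+.033*X)
for k in(-.072,.072): print(k,f+.033*X+k*Y)
```

```text
[ 0.5922 -0.0764  0.4017] [ 0.5839 -0.005   0.3844] 5.15
-0.7967444449441814 9.64842518481791
front0 [0.5579 0.0139] [0.5559 0.0133] [[ 0.4911 -0.1273  0.012 ]
 [ 0.7373 -0.1003  0.012 ]]
green lid [[0.589  0.0194 0.113 ]] mid cell [0.5907 0.0173]
-0.072 [ 0.5981 -0.0543]
0.072 [0.5833 0.0889]
```

Emit:
{"method": "jog_arm", "body": {"targets": [{"grip": 0,"delta_pos": [-55,0,3],"rotation": [0,0,0]},{"grip": 0,"delta_pos": [-55,0,3],"rotation": [0,0,0]},{"grip": 0,"delta_pos": [-55,0,3],"rotation": [0,0,0]},{"grip": 0,"delta_pos": [0,51,0],"rotation": [0,0,0]},{"grip": 0,"delta_pos": [0,52,0],"rotation": [0,0,0]},{"grip": 0,"delta_pos": [0,0,0],"rotation": [0,0,0]},{"grip": 0,"delta_pos": [0,0,0],"rotation": [0,0,0]},{"grip": 0,"delta_pos": [0,0,0],"rotation": [0,0,0]},{"grip": 0,"delta_pos": [0,0,0],"rotation": [0,0,0]}], "squeeze": 15}}

```text
time_s: 6.28
position: [0.5841, 0.0871, 0.3004]
eef_rot: [-0.525, 0.472, -0.473, 0.527]
ft_force: [0.3, 0.2, -1.0]
opening: 0.0498
```

Run:
```python
from h import *
np.set_printoptions(precision=4,suppress=True)
fr=[]
for n in("side","scene"):
    f=grab(n,n+"6");h=cv2.cvtColor(f["color"],cv2.COLOR_RGB2HSV);c=f["color"].astype(int)
    s=ctrl.sense()
    q=proj(f,[s["position"]-[0,0,.159+.03]])[0];print(n,"expected jar px",q)
    im=cv2.imread(f"pics/{n}6.png");x,y=int(q[0]),int(q[1])
    fr.append(cv2.resize(im[y-60:y+60,x-80:x+80],(400,300),interpolation=2));print("crop origin",x-80,y-60)
print(s["position"],s["time_s"],s["ft_force"])
cv2.imwrite("pics/comp6.png",np.hstack(fr))
```

```text
side expected jar px [297.7641 178.9817]
crop origin 217 118
scene expected jar px [318.676  193.9758]
crop origin 238 133
[0.5839 0.0871 0.2997] 6.375 [ 1.0979 -0.2215 -2.3189]
```

View pics/comp6.png

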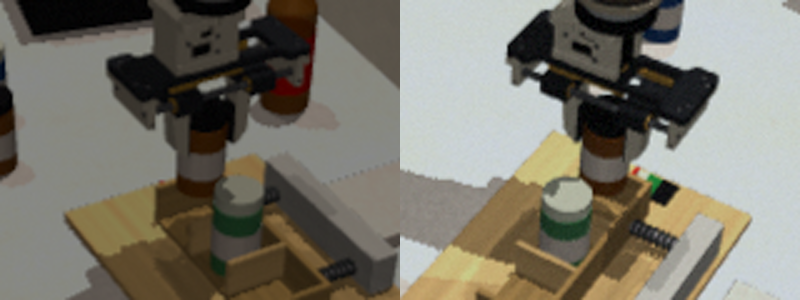

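Emit:
{"method": "jog_arm", "body": {"targets": [{"grip": 0,"delta_pos": [2,16,0],"rotation": [0,0,0]},{"grip": 0,"delta_pos": [-4,16,0],"rotation": [0,0,0]},{"grip": 0,"delta_pos": [0,12,0],"rotation": [0,0,0]},{"grip": 0,"delta_pos": [0,6,0],"rotation": [0,0,0]},{"grip": 0,"delta_pos": [0,0,0],"rotation": [0,0,0]},{"grip": 0,"delta_pos": [0,0,0],"rotation": [0,0,0]},{"grip": 0,"delta_pos": [0,0,0],"rotation": [0,0,0]}], "squeeze": 15}}

```text
time_s: 7.25
position: [0.5835, 0.0891, 0.2489]
eef_rot: [-0.526, 0.473, -0.473, 0.526]
ft_force: [0.1, 0.0, -1.5]
opening: 0.0497
```

Emit:
{"method": "jog_arm", "body": {"targets": [{"grip": 80,"delta_pos": [0,0,0],"rotation": [0,0,0]},{"grip": 80,"delta_pos": [0,0,0],"rotation": [0,0,0]},{"grip": 80,"delta_pos": [0,0,0],"rotation": [0,0,0]},{"grip": 80,"delta_pos": [0,-60,0],"rotation": [0,0,0]},{"grip": 100,"delta_pos": [0,-60,0],"rotation": [0,0,0]},{"grip": 100,"delta_pos": [-45,0,-26.5],"rotation": [0,0,0]},{"grip": 100,"delta_pos": [-45,0,-26.5],"rotation": [0,0,0]},{"grip": 100,"delta_pos": [-45,0,-26.5],"rotation": [0,0,0]},{"grip": 100,"delta_pos": [-45,0,-26.5],"rotation": [0,0,0]},{"grip": 100,"delta_pos": [-45,0,-26.5],"rotation": [0,0,0]},{"grip": 100,"delta_pos": [0,0,0],"rotation": [0,0,0]},{"grip": 100,"delta_pos": [0,0,0],"rotation": [0,0,0]}], "squeeze": 15}}

```text
time_s: 8.75
position: [0.428, 0.2985, 0.3688]
eef_rot: [0.526, -0.472, 0.473, -0.526]
ft_force: [-1.0, -0.1, 0.2]
opening: 0.0915
```

Emit:
{"method": "jog_arm", "body": {"targets": [{"grip": 100,"delta_pos": [0,0,0],"rotation": [0,0,0]},{"grip": 100,"delta_pos": [0,0,0],"rotation": [0,0,0]}]}}

```text
time_s: 9.0
position: [0.4285, 0.2978, 0.3687]
eef_rot: [0.525, -0.473, 0.473, -0.525]
ft_force: [0.3, 0.1, 0.3]
opening: 0.0916
```

Emit:
{"method": "jog_arm", "body": {"targets": [{"grip": 100,"delta_pos": [0,50,0],"rotation": [0,0,0]},{"grip": 100,"delta_pos": [0,50,0],"rotation": [0,0,0]},{"grip": 100,"delta_pos": [0,38,0],"rotation": [0,0,0]},{"grip": 100,"delta_pos": [0,0,0],"rotation": [0,0,0]},{"grip": 100,"delta_pos": [0,0,0],"rotation": [0,0,0]},{"grip": 100,"delta_pos": [0,0,0],"rotation": [0,0,0]},{"grip": 0,"delta_pos": [0,0,0],"rotation": [0,0,0]},{"grip": 0,"delta_pos": [0,0,0],"rotation": [0,0,0]},{"grip": 0,"delta_pos": [0,0,0],"rotation": [0,0,0]},{"grip": 0,"delta_pos": [0,0,0],"rotation": [0,0,0]},{"grip": 0,"delta_pos": [0,0,0],"rotation": [0,0,0]}], "squeeze": 15}}

```text
time_s: 10.38
position: [0.4276, 0.2987, 0.2306]
eef_rot: [0.526, -0.473, 0.473, -0.526]
ft_force: [-1.0, -1.0, -0.2]
opening: 0.0494
```

Emit:
{"method": "jog_arm", "body": {"targets": [{"grip": 0,"delta_pos": [0,-57,0],"rotation": [0,0,0]},{"grip": 0,"delta_pos": [0,-57,0],"rotation": [0,0,0]},{"grip": 0,"delta_pos": [0,-56,0],"rotation": [0,0,0]},{"grip": 0,"delta_pos": [46,0,16.5],"rotation": [0,0,0]},{"grip": 0,"delta_pos": [46,0,16.5],"rotation": [0,0,0]},{"grip": 0,"delta_pos": [46,0,16.5],"rotation": [0,0,0]},{"grip": 0,"delta_pos": [46,0,16.5],"rotation": [0,0,0]},{"grip": 0,"delta_pos": [46,0,16.5],"rotation": [0,0,0]},{"grip": 0,"delta_pos": [46,0,16.5],"rotation": [0,0,0]},{"grip": 0,"delta_pos": [46,0,16.5],"rotation": [0,0,0]},{"grip": 0,"delta_pos": [46,0,16.5],"rotation": [0,0,0]},{"grip": 0,"delta_pos": [0,0,0],"rotation": [0,0,0]}]}}

```text
time_s: 11.88
position: [0.5987, -0.058, 0.4001]
eef_rot: [0.525, -0.474, 0.475, -0.523]
ft_force: [-0.2, 0.2, -0.7]
opening: 0.0495
```

Emit:
{"method": "jog_arm", "body": {"targets": [{"grip": 0,"delta_pos": [0,50,0],"rotation": [0,0,0]},{"grip": 0,"delta_pos": [0,50,0],"rotation": [0,0,0]},{"grip": 0,"delta_pos": [0,0,0],"rotation": [0,0,0]},{"grip": 0,"delta_pos": [0,0,0],"rotation": [0,0,0]},{"grip": 0,"delta_pos": [0,0,0],"rotation": [0,0,0]}]}}

```text
time_s: 12.5
position: [0.5989, -0.0529, 0.3031]
eef_rot: [-0.525, 0.472, -0.474, 0.527]
ft_force: [0.1, -0.2, -2.3]
opening: 0.0494
```

Run:
```python
from h import *
np.set_printoptions(precision=4,suppress=True)
fr=[]
for n in("side","scene"):
    f=grab(n,n+"7");s=ctrl.sense()
    q=proj(f,[s["position"]-[0,0.02,.159+.05]])[0]
    im=cv2.imread(f"pics/{n}7.png");x,y=int(q[0]),int(q[1])
    fr.append(cv2.resize(im[y-60:y+60,x-80:x+80],(400,300),interpolation=2));print("crop origin",x-80,y-60,proj(f,[s["position"]-[0,0,.159+.03]]))
print(s["position"],s["time_s"],s["ft_force"])
cv2.imwrite("pics/comp7.png",np.hstack(fr))
```

```text
crop origin 251 159 [[328.6116 207.9444]]
crop origin 203 178 [[289.2518 228.1349]]
[ 0.5986 -0.0531  0.3025] 12.6 [ 0.4453  0.5227 -0.933 ]
```

View pics/comp7.png

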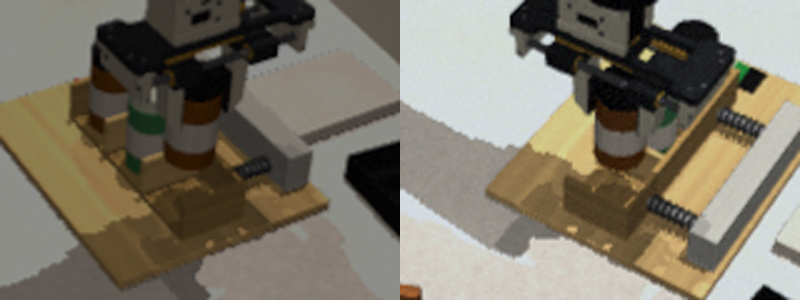

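Emit:
{"method": "jog_arm", "body": {"targets": [{"grip": 0,"delta_pos": [1,17,0],"rotation": [0,0,0]},{"grip": 0,"delta_pos": [0,17,0],"rotation": [0,0,0]},{"grip": 0,"delta_pos": [0,12,0],"rotation": [0,0,0]},{"grip": 0,"delta_pos": [0,7,0],"rotation": [0,0,0]},{"grip": 0,"delta_pos": [0,0,0],"rotation": [0,0,0]},{"grip": 0,"delta_pos": [0,0,0],"rotation": [0,0,0]},{"grip": 0,"delta_pos": [0,0,0],"rotation": [0,0,0]}]}}

```text
time_s: 13.48
position: [0.5982, -0.0541, 0.2477]
eef_rot: [0.526, -0.473, 0.473, -0.526]
ft_force: [0.5, 0.2, -1.9]
opening: 0.049
```

Emit:
{"method": "jog_arm", "body": {"targets": [{"grip": 80,"delta_pos": [0,0,0],"rotation": [0,0,0]},{"grip": 80,"delta_pos": [0,0,0],"rotation": [0,0,0]},{"grip": 80,"delta_pos": [0,0,0],"rotation": [0,0,0]},{"grip": 80,"delta_pos": [0,-60,0],"rotation": [0,0,0]},{"grip": 100,"delta_pos": [0,-60,0],"rotation": [0,0,0]},{"grip": 100,"delta_pos": [47,-6,-23.5],"rotation": [0,0,0]},{"grip": 100,"delta_pos": [47,-6,-23.5],"rotation": [0,0,0]},{"grip": 100,"delta_pos": [47,-6,-23.5],"rotation": [0,0,0]},{"grip": 100,"delta_pos": [47,-6,-23.5],"rotation": [0,0,0]},{"grip": 100,"delta_pos": [47,-6,-23.5],"rotation": [0,0,0]},{"grip": 100,"delta_pos": [47,0,-23.5],"rotation": [0,0,0]},{"grip": 100,"delta_pos": [47,0,-23.5],"rotation": [0,0,0]}]}}

```text
time_s: 14.98
position: [0.4688, -0.4002, 0.398]
eef_rot: [-0.526, 0.472, -0.473, 0.526]
ft_force: [0.5, -0.2, -0.2]
opening: 0.0917
```

Emit:
{"method": "jog_arm", "body": {"targets": [{"grip": 100,"delta_pos": [0,0,0],"rotation": [0,-0.126,0]},{"grip": 100,"delta_pos": [0,0,0],"rotation": [0,-0.126,0]},{"grip": 100,"delta_pos": [0,0,0],"rotation": [0,-0.126,0]},{"grip": 100,"delta_pos": [0,0,0],"rotation": [0,0,0]},{"grip": 100,"delta_pos": [0,0,0],"rotation": [0,0,0]},{"grip": 100,"delta_pos": [0,0,0],"rotation": [0,0,0]},{"grip": 100,"delta_pos": [0,0,0],"rotation": [0,0,0]}]}}

```text
time_s: 15.85
position: [0.4696, -0.3986, 0.3977]
eef_rot: [0.605, -0.366, 0.366, -0.605]
ft_force: [-0.7, -0.6, 0.5]
opening: 0.0917
```

Run:
```python
from h import *
np.set_printoptions(precision=4,suppress=True)
f=grab("wrist","w8");s=ctrl.sense();print(s["position"],Ro.from_quat(s["eef_rot"]).as_matrix(),s["time_s"])
g=grab("scene","scene8");d=grab("side","side8")
np.savez("w8.npz",**f)
print(f["origin"],ctrl.sense()["position"])
a=cv2.imread("pics/w8.png")
cv2.imwrite("pics/comp8.png",np.vstack([np.hstack([cv2.resize(a[:300],(560,300)),cv2.resize(cv2.imread("pics/side8.png")[150:270,250:346],(240,300),interpolation=2)]),
 np.hstack([cv2.resize(cv2.imread("pics/scene8.png")[160:310,220:360],(280,300),interpolation=2),np.zeros((300,520,3),np.uint8)])]))
```

```text
[ 0.4696 -0.3987  0.3978] [[ 0.4653  0.      0.8851]
 [-0.8851 -0.0001  0.4653]
 [ 0.0001 -1.     -0.    ]] 15.9
[ 0.4355 -0.3352  0.3805] [ 0.4696 -0.3987  0.3977]
```

View pics/comp8.png

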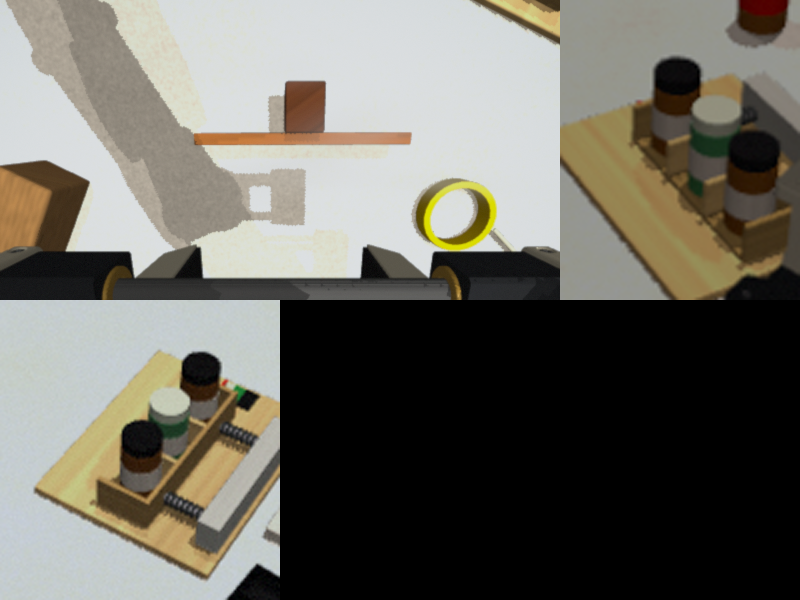

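Run:
```python
from h import *
np.set_printoptions(precision=4,suppress=True)
f=dict(np.load("w8.npz"));h=cv2.cvtColor(f["color"],cv2.COLOR_RGB2HSV)
m=cv2.inRange(h,(0,120,40),(18,255,255));m[:,:190]=0;m[:,415:]=0;m[160:]=0;m[:70]=0
dark=m.copy();post=m[85:128];cs=np.where(post.sum(0)>post.shape[0]*200)[0];print("post cols",cs.min(),cs.max()+1)
rs=np.where(m[:,290:320].sum(1)>25*255)[0];print("rows at post",rs.min(),rs.max()+1)
for a,b in((198,270),(335,408)):
    r=np.where(m[:,a:b].sum(1)>.6*255*(b-a))[0];print("board rows",a,r.min(),r.max()+1)
bc=np.where(m[134:143].sum(0)>4*255)[0];print("board cols",bc.min(),bc.max()+1)
R=Ro.from_quat(ctrl.sense()["eef_rot"]).as_matrix();t=ctrl.sense()["position"]
def T(u,v,z): return R.T@(plane(f,[(u,v)],z)[0]-t)*1000
print("post L/R tool",T(cs.min(),105,.095),T(cs.max()+1,105,.095),"post back",T(305,rs.min(),.095))
print("board ends",T(bc.min(),138,.064),T(bc.max()+1,138,.064))
for a,b in((198,270),(335,408)):
    r=np.where(m[:,a:b].sum(1)>.6*255*(b-a))[0];print(T((a+b)/2,r.min(),.064),T((a+b)/2,r.max()+1,.064))
```

```text
post cols 286 318
rows at post 83 144
board rows 198 134 144Traceback (most recent call last):
  File "<stdin>", line 8, in <module>
    return umr_minimum(a, axis, None, out, keepdims, initial, where)
ValueError: zero-size array to reduction operation minimum which has no identity
```

Run:
```python
from h import *
np.set_printoptions(precision=4,suppress=True)
f=dict(np.load("w8.npz"));h=cv2.cvtColor(f["color"],cv2.COLOR_RGB2HSV)
m=(h[:,:,1]>95)
R=Ro.from_quat(ctrl.sense()["eef_rot"]).as_matrix();t=ctrl.sense()["position"]
def T(u,v,z): return (R.T@(plane(f,[(u,v)],z)[0]-t)*1000).round(1)
for v in(92,105,118):
    c=np.where(m[v,260:350])[0]+260;print("post",v,c.min(),c.max()+1,T(c.min(),v,.095),T(c.max()+1,v,.095))
c=np.where(m[60:140,305])[0]+60;print("post rows",c.min(),T(305,c.min(),.095))
for u in(210,250,350,395):
    r=np.where(m[120:160,u])[0]+120;print("board",u,r.min(),r.max()+1,T(u,r.min(),.064),T(u,r.max()+1,.064))
for v in(136,139,142):
    c=np.where(m[v,180:430])[0]+180;print("ends",v,c.min(),c.max()+1,T(c.min(),v,.064),T(c.max()+1,v,.064))
```

```text
post 92 286 325 [-106.2  302.7    3.4] [-106.2  302.7   38.1]
post 105 285 324 [-95.3 302.7   2.5] [-95.3 302.7  37.7]
post 118 285 323 [-84.1 302.7   2.5] [-84.1 302.7  37.2]
post rows 82 [-114.4  302.7   20.1]
board 210 133 145 [-70.8 333.7 -73.9] [-58.9 333.7 -74.7]
board 250 133 145 [-70.8 333.7 -32.9] [-58.9 333.7 -33.3]
board 350 134 144 [-69.8 333.7  69.5] [-59.8 333.7  70.1]
board 395 133 144 [-70.8 333.7 115.5] [-59.8 333.7 116.6]
ends 136 194 411 [-67.9 333.7 -90.5] [-67.8 333.7 132.2]
ends 139 194 410 [-64.9 333.7 -90.7] [-64.8 333.7 131.5]
ends 142 195 410 [-61.9 333.7 -89.9] [-61.8 333.7 131.9]
```

Emit:
{"method": "jog_arm", "body": {"targets": [{"grip": 100,"delta_pos": [-47,0,10.5],"rotation": [0,0,0]},{"grip": 100,"delta_pos": [-46,0,10],"rotation": [0,0,0]},{"grip": 100,"delta_pos": [0,40,0],"rotation": [0,0,0]},{"grip": 100,"delta_pos": [0,50,0],"rotation": [0,0,0]},{"grip": 100,"delta_pos": [0,50,0],"rotation": [0,0,0]},{"grip": 100,"delta_pos": [0,37,0],"rotation": [0,0,0]},{"grip": 100,"delta_pos": [0,0,0],"rotation": [0,0,0]},{"grip": 100,"delta_pos": [0,0,0],"rotation": [0,0,0]},{"grip": 100,"delta_pos": [0,0,0],"rotation": [0,0,0]}]}}

```text
time_s: 17.12
position: [0.4451, -0.3073, 0.2225]
eef_rot: [-0.605, 0.364, -0.367, 0.605]
ft_force: [-0.7, -1.5, 0.3]
opening: 0.0919
```

Emit:
{"method": "jog_arm", "body": {"targets": [{"grip": 0,"delta_pos": [0,0,0],"rotation": [0,0,0]},{"grip": 0,"delta_pos": [0,0,0],"rotation": [0,0,0]},{"grip": 0,"delta_pos": [0,0,0],"rotation": [0,0,0]},{"grip": 0,"delta_pos": [0,0,0],"rotation": [0,0,0]},{"grip": 0,"delta_pos": [0,0,0],"rotation": [0,0,0]},{"grip": 0,"delta_pos": [0,0,0],"rotation": [0,0,0]},{"grip": 0,"delta_pos": [0,0,0],"rotation": [0,0,0]}], "squeeze": 45}}

```text
time_s: 18.0
position: [0.4444, -0.3069, 0.2207]
eef_rot: [-0.605, 0.365, -0.365, 0.605]
ft_force: [0.7, -0.2, -0.8]
opening: 0.0357
```

Emit:
{"method": "jog_arm", "body": {"targets": [{"grip": 0,"delta_pos": [0,-20,0],"rotation": [0,0,0]},{"grip": 0,"delta_pos": [0,-50,0],"rotation": [0,0,0]},{"grip": 0,"delta_pos": [0,-50,0],"rotation": [0,0,0]},{"grip": 0,"delta_pos": [0,0,0],"rotation": [0,-0.1488,0]},{"grip": 0,"delta_pos": [0,0,0],"rotation": [0,-0.1488,0]},{"grip": 0,"delta_pos": [0,0,0],"rotation": [0,-0.1488,0]},{"grip": 0,"delta_pos": [0,0,0],"rotation": [0,-0.1488,0]},{"grip": 0,"delta_pos": [0,0,0],"rotation": [0,-0.1488,0]},{"grip": 0,"delta_pos": [0,0,0],"rotation": [0,-0.1488,0]},{"grip": 0,"delta_pos": [0,0,0],"rotation": [0,-0.1488,0]},{"grip": 0,"delta_pos": [0,0,0],"rotation": [0,-0.1488,0]},{"grip": 0,"delta_pos": [0,0,0],"rotation": [0,0,0]}], "squeeze": 45}}

```text
time_s: 19.5
position: [0.4441, -0.307, 0.3404]
eef_rot: [-0.706, -0.036, 0.037, 0.706]
ft_force: [-0.2, -1.3, -3.2]
opening: 0.0359
```

```bash
cat > go.py <<'E'
from h import *
import sys
np.set_printoptions(precision=4,suppress=True)
s=ctrl.sense();R=Ro.from_quat(s["eef_rot"]).as_matrix();t=s["position"]
y=np.radians(5.9);X=np.array([np.cos(y),np.sin(y),0]);f=np.array([.557,.0139,.0])
goal=f-(.034+float(sys.argv[1]))*X;goal[2]=float(sys.argv[2])
print(t,"tool x yaw",np.degrees(np.arctan2(R[1,0],R[0,0])),"tilt y",R[:,1],s["joints"],s["ft_force"],s["torque"],s["time_s"])
print("move tool mm",R.T@(goal-t)*1000,"opening",s["opening"])
E
python3 go.py .06 .3
```

```text
[ 0.4441 -0.307   0.3404] tool x yaw 5.894284977677813 tilt y [-0.0006  0.0006 -1.    ] [ 0.6895  0.3786 -0.2417  1.8467  0.1103  0.9301  2.0718] [-0.1926 -1.2977 -3.218 ] [ 0.1742 -0.0166 -0.0181] 19.5
move tool mm [ 51.2796  40.5515 307.538 ] opening 0.03587923118533856
```

Emit:
{"method": "jog_arm", "body": {"targets": [{"grip": 0,"delta_pos": [8.5,0,51.2],"rotation": [0,0,0]},{"grip": 0,"delta_pos": [8.5,0,51.2],"rotation": [0,0,0]},{"grip": 0,"delta_pos": [8.5,0,51.2],"rotation": [0,0,0]},{"grip": 0,"delta_pos": [8.5,0,51.2],"rotation": [0,0,0]},{"grip": 0,"delta_pos": [8.5,0,51.2],"rotation": [0,0,0]},{"grip": 0,"delta_pos": [8.5,0,51.2],"rotation": [0,0,0]},{"grip": 0,"delta_pos": [0,40,0],"rotation": [0,0,0]},{"grip": 0,"delta_pos": [0,40,0],"rotation": [0,0,0]},{"grip": 0,"delta_pos": [0,0,0],"rotation": [0,0,0]},{"grip": 0,"delta_pos": [0,0,0],"rotation": [0,0,0]},{"grip": 0,"delta_pos": [0,0,0],"rotation": [0,0,0]}], "squeeze": 45}}

```text
time_s: 20.88
position: [0.4639, 0.0039, 0.2622]
eef_rot: [0.706, 0.037, -0.035, -0.706]
ft_force: [0.0, 0.2, -2.8]
opening: 0.0358
```

```bash
python3 - <<'E'
from h import *
fr=[]
for n in("scene","side","wrist"): 
    f=grab(n,n+"9");np.savez(n+"9.npz",**f)
cv2.imwrite("pics/comp9.png",np.vstack([np.hstack([cv2.resize(cv2.imread("pics/scene9.png")[150:300,200:400],(400,300),interpolation=2),cv2.resize(cv2.imread("pics/side9.png")[140:290,200:400],(400,300),interpolation=2)]),np.hstack([cv2.resize(cv2.imread("pics/wrist9.png"),(400,300)),cv2.resize(cv2.imread("pics/scene9.png"),(400,300))])]))
E
python3 go.py .06 .2327
```

```text
[0.4636 0.0038 0.2617] tool x yaw 5.916318818345421 tilt y [ 0.0019 -0.0001 -1.    ] [ 0.1554  0.3919 -0.3527  2.0972  0.2111  0.6835  1.3371] [ 0.0325 -0.6494 -1.2285] [0.0772 0.035  0.0234] 21.025
move tool mm [-0.0983 29.0095  0.457 ] opening 0.03583100797630064
```

View pics/comp9.png

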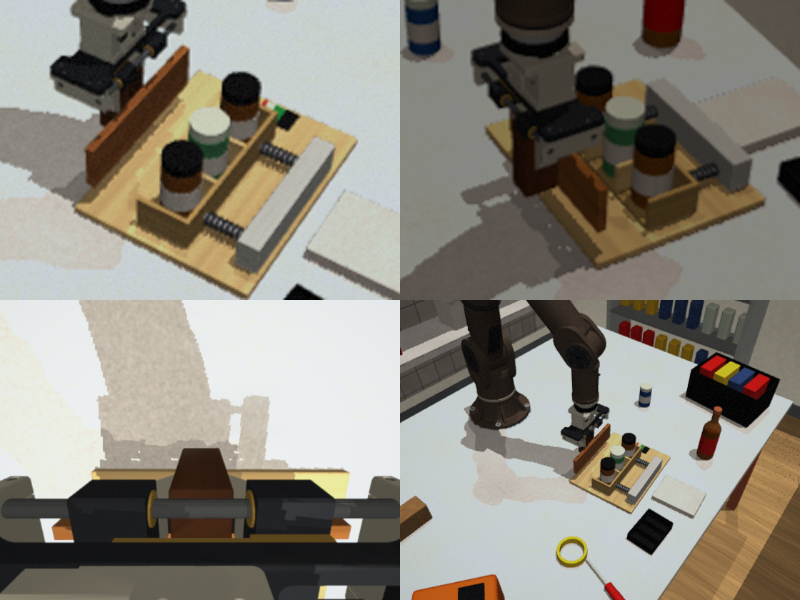

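Emit:
{"method": "jog_arm", "body": {"targets": [{"grip": 0,"delta_pos": [15,12,0.3],"rotation": [0,0,0]},{"grip": 0,"delta_pos": [15,10,0],"rotation": [0,0,0]},{"grip": 0,"delta_pos": [12,4.5,0],"rotation": [0,0,0]},{"grip": 0,"delta_pos": [6,0,0],"rotation": [0,0,0]},{"grip": 0,"delta_pos": [0,0,0],"rotation": [0,0,0]},{"grip": 0,"delta_pos": [0,0,0],"rotation": [0,0,0]},{"grip": 0,"delta_pos": [0,0,0],"rotation": [0,0,0]},{"grip": 0,"delta_pos": [0,0,0],"rotation": [0,0,0]}], "squeeze": 45}}

```text
time_s: 22.02
position: [0.5108, 0.0092, 0.2344]
eef_rot: [0.706, 0.037, -0.037, -0.706]
ft_force: [-1.0, -0.2, -2.1]
opening: 0.0357
```

```bash
python3 - <<'E'
from h import *
fr=[]
y=np.radians(5.9);X=np.array([np.cos(y),np.sin(y),0]);Y=np.array([-X[1],X[0],0]);f0=np.array([.557,.0139,.012])
im=[]
for n in("scene","side"): 
    f=grab(n,n+"10");np.savez(n+"10.npz",**f)
    for e in(-.111,.111):
        p=proj(f,[f0+e*Y+[0,0,.05]])[0];x,yy=int(p[0])-25,int(p[1])-19
        print(n,e,x,yy);im.append(cv2.resize(f["color"][yy:yy+38,x:x+50,::-1],(400,304),interpolation=cv2.INTER_CUBIC))
cv2.imwrite("pics/comp10.png",np.vstack([np.hstack(im[:2]),np.hstack(im[2:])])[:600])
E
python3 go.py .012 .2327
```

```text
scene -0.111 242 228
scene 0.111 288 174
side -0.111 299 220
side 0.111 252 171
[0.5109 0.0092 0.2343] tool x yaw 5.957033347264015 tilt y [ 0.0001 -0.0001 -1.    ] [ 0.1217  0.4936 -0.3249  2.0098  0.2446  0.6749  1.3156] [ 0.0826 -0.3401 -2.6423] [ 0.0749 -0.0859 -0.0072] 22.125
move tool mm [ 0.3913  1.62   -0.0266] opening 0.035915083771675696
```

View pics/comp10.png

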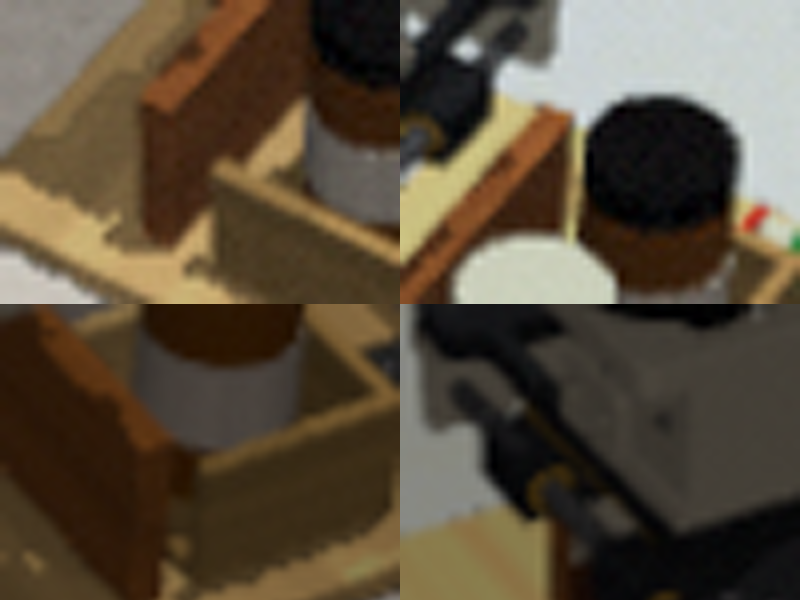

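Run:
```python
from h import *
np.set_printoptions(precision=4,suppress=True)
y=np.radians(5.9);X=np.array([np.cos(y),np.sin(y),0]);Y=np.array([-X[1],X[0],0]);f0=np.array([.557,.0139,0])
def L(f,u,v,z):
    P=plane(f,[(u,v)],z)[0]-f0;return (np.array([P@X,P@Y])*1000).round(1)
a=dict(np.load("scene10.npz"));b=dict(np.load("side10.npz"))
zt=.0776
print("scene crate top,bot",L(a,268.75,249.6,.058),L(a,269.3,260.7,.012)," board in top,out top,in bot",L(a,264.1,242.2,zt),L(a,259.9,240.5,zt),L(a,264.3,258.9,.0136))
print("side crate",L(b,324.4,239.75,.058),L(b,324,254.2,.012)," board",L(b,320.5,237,zt))
# expected pixels for model
t=ctrl.sense()["position"]; bf=t+.034*X
for n,f in(("scene",a),("side",b)):
    for e in(-.111,):
        P=[f0+e*Y+[0,0,.058],f0+e*Y+[0,0,.012],f0*[1,1,0]*0+[*(bf+e*Y)[:2],zt]]
        print(n,proj(f,P))
P=plane(a,[(288+172/8,174+115/8)],zt)[0]-f0;print("scene board left inner top",P@X*1000,P@Y*1000)
```

```text
scene crate top,bot [   4.1 -111.3] [   2.9 -107. ]  board in top,out top,in bot [  -8.3 -112.2] [ -19.5 -113.1] [  -9.7 -110. ]
side crate [   2.3 -109.5] [   4.3 -110.5]  board [ -13.8 -115.4]
scene [[267.3588 248.8174]
 [267.4045 261.267 ]
 [262.9207 241.1664]]
side [[323.9233 240.4194]
 [322.6117 254.9059]
 [319.9813 235.6833]]
scene board left inner top -11.552066161605795 107.65990688025437
```

Run:
```python
from h import *
np.set_printoptions(precision=4,suppress=True,linewidth=200)
g=cv2.imread("pics/w5.png").astype(int)
for c in(262,268,274,280): 
    print(c,"L",g[64:82,c].sum(1),"R",g[138:158,c].sum(1))
print("rows 64.. / 138..")
# board ends, saved frame wrist0 crate left wall etc
h=cv2.imread("pics/wrist0.png").astype(int)
for c in(222,240,258): print(c,"w0 leftwall rows 66..",h[66:92,c].sum(1),"div rows 135..",h[135:165,c].sum(1))
```

```text
262 L [554 557 557 584 613 619 619 620 619 607 447 334 313 313 306 300 304 358] R [482 514 523 429 517 603 618 617 620 606 447 358 486 524 533 530 532 540 540 539]
268 L [550 551 553 580 609 619 618 621 619 607 448 330 317 315 304 302 300 321] R [359 364 370 368 518 603 618 618 620 605 444 332 347 442 479 478 477 482 515 525]
274 L [563 565 568 589 610 617 619 619 617 608 452 328 313 313 399 646 706 712] R [335 359 368 367 515 602 616 616 617 608 490 469 497 506 508 509 506 511 536 549]
280 L [545 548 552 579 609 618 618 616 617 607 493 543 679 708 712 711 711 711] R [314 332 422 403 501 588 608 614 616 605 479 378 443 478 480 477 483 478 484 514]
rows 64.. / 138..
222 w0 leftwall rows 66.. [593 589 588 592 593 593 592 590 562 526 514 515 514 510 486 327 218 194 194 186 184 223 256 263 265 283] div rows 135.. [487 494 494 495 498 502 503 491 489 482 477 461 395 428 543 573 577 577 570 493 431 434 539 572 577 577 577 572 577 575]
240 w0 leftwall rows 66.. [416 416 415 414 407 414 456 501 512 512 510 513 499 340 230 208 201 201 197 225 271 280 280 303 406 443] div rows 135.. [486 482 483 486 483 481 487 482 486 478 412 401 531 572 577 573 568 469 330 295 389 428 434 432 419 380 435 350 310 353]
258 w0 leftwall rows 66.. [579 580 579 577 555 526 515 513 514 514 497 348 242 222 215 211 203 229 265 277 275 292 397 436 440 439] div rows 135.. [489 487 487 487 484 483 484 475 427 371 523 572 573 575 567 501 357 298 388 423 424 415 331 279 322 342 357 407 344 289]
```

Run:
```python
from h import *
np.set_printoptions(precision=4,suppress=True)
y=np.radians(5.9);X=np.array([np.cos(y),np.sin(y),0]);Y=np.array([-X[1],X[0],0]);f0=np.array([.557,.0139,0])
K=np.array([[298.13920939,0,281.32930982],[0,298.13920939,214.73227726],[0,0,1]])
w0=dict(mtx=K,origin=np.array([0.62431206,0.07175242,0.38678505]),attitude=np.array([-1.35620573e-01,1.14025591e-03,2.32702289e-04,9.90760166e-01]))
w5=ctrl.grab_frame("wrist")
# w5 attitude: tool-fixed camera -> rebuild from w0 relation
R0=Ro.from_quat([0.50042789,-0.50037825,0.49964244,-0.49955076]);rel=R0.inv()*Ro.from_quat(w0["attitude"])
s=ctrl.sense();print("rel check",(Ro.from_quat(w5["attitude"]).inv()*(Ro.from_quat(s["eef_rot"])*rel)).magnitude())
q=Ro.from_quat([.525,-.4735,.474,-.525])
f5=dict(mtx=K,origin=np.array([.5839,-.0050,.3844]),attitude=(q*rel).as_quat())
def L(f,u,v,z=.058):
    P=plane(f,[(u,v)],z)[0]-f0;return (np.array([P@X,P@Y])*1000).round(1)
for nm,v in(("Ldiv -y edge(33)",74.1),("Rdiv +y edge(-33)",142.2),("Rdiv -y edge(-39)",148.1)): print("w5",nm,[L(f5,c,v) for c in(268,)])
for c,a,b,d,e in((222,74.0,81.0,148.7,154.0),(240,71.9,78.8,146.7,152.1),(258,70.0,76.9,144.7,150.2)):
    print("w0 wall out 111/in 105",L(w0,c,a),L(w0,c,b),"div 39/33",L(w0,c,d),L(w0,c,e))
```

```text
rel check 0.001154645681436696
w5 Ldiv -y edge(33) [array([11.4, 33.9])]
w5 Rdiv +y edge(-33) [array([ 10.5, -32.6])]
w5 Rdiv -y edge(-39) [array([ 10.5, -38.7])]
w0 wall out 111/in 105 [ 18.2 112.7] [ 17.2 106.2] div 39/33 [ 6.6 39.6] [ 5.8 34. ]
w0 wall out 111/in 105 [ 36.6 112.7] [ 35.7 106.4] div 39/33 [26.3 39.6] [25.5 34. ]
w0 wall out 111/in 105 [ 54.9 112.6] [ 54.1 106.2] div 39/33 [45.8 39.7] [45.1 34. ]
```

Emit:
{"method": "jog_arm", "body": {"targets": [{"grip": 0,"delta_pos": [0,0.7,1.2],"rotation": [0,0,0]},{"grip": 0,"delta_pos": [3,0.7,0],"rotation": [0,0,0]},{"grip": 0,"delta_pos": [3,0,0],"rotation": [0,0,0]},{"grip": 0,"delta_pos": [2,0,0],"rotation": [0,0,0]},{"grip": 0,"delta_pos": [0,0,0],"rotation": [0,0,0]},{"grip": 0,"delta_pos": [0,0,0],"rotation": [0,0,0]},{"grip": 0,"delta_pos": [0,0,0],"rotation": [0,0,0]}], "squeeze": 60}}

```text
time_s: 23.05
position: [0.5187, 0.0112, 0.2328]
eef_rot: [0.706, 0.037, -0.037, -0.706]
ft_force: [-0.4, -0.9, -2.1]
opening: 0.0356
```

```bash
python3 go.py .004 .2327
```

```text
[0.5187 0.0112 0.2328] tool x yaw 5.961167402188529 tilt y [-0.0001 -0.0001 -1.    ] [ 0.1162  0.5053 -0.3226  1.9921  0.2463  0.6813  1.3136] [-0.4484 -0.8743 -2.0977] [0.1016 0.0044 0.0018] 23.05
move tool mm [ 0.39    0.1183 -1.2454] opening 0.03555408330503548
```

Emit:
{"method": "jog_arm", "body": {"targets": [{"grip": 0,"delta_pos": [2,0,0],"rotation": [0,0,0]},{"grip": 0,"delta_pos": [2,0,0],"rotation": [0,0,0]},{"grip": 0,"delta_pos": [2,0,0],"rotation": [0,0,0]},{"grip": 0,"delta_pos": [2,0,0],"rotation": [0,0,0]},{"grip": 0,"delta_pos": [2,0,0],"rotation": [0,0,0]},{"grip": 0,"delta_pos": [2,0,0],"rotation": [0,0,0]},{"grip": 0,"delta_pos": [0,0,0],"rotation": [0,0,0]},{"grip": 0,"delta_pos": [0,0,0],"rotation": [0,0,0]},{"grip": 0,"delta_pos": [0,0,0],"rotation": [0,0,0]}], "squeeze": 60}}

```text
time_s: 24.18
position: [0.5289, 0.0124, 0.2328]
eef_rot: [0.706, 0.035, -0.038, -0.706]
ft_force: [-10.3, -0.3, 11.1]
opening: 0.036
```

```bash
cat > pt.py <<'E'
from h import *
import sys
# red pointer column/centroid near gauge in scene cam
y=np.radians(5.9);X=np.array([np.cos(y),np.sin(y),0]);Y=np.array([-X[1],X[0],0]);f0=np.array([.557,.0148,0])
fs=[("scene",ctrl.grab_frame("scene"))]
try: fs.insert(0,("scene8",dict(color=cv2.imread("pics/scene8.png")[:,:,::-1],**{k:fs[-1][1][k] for k in("mtx","origin","attitude")})))
except Exception as e: print(e)
for n,f in fs:
    h=cv2.cvtColor(np.ascontiguousarray(f["color"]),cv2.COLOR_RGB2HSV);p=proj(f,[f0+.04*X+.125*Y+[0,0,.02]])[0].astype(int);a,b=p-25
    hh=h[b:b+50,a:a+50]
    for nm,m in(("red",((hh[...,0]<8)|(hh[...,0]>172))&(hh[...,1]>140)&(hh[...,2]>90)),("green",(hh[...,0]>45)&(hh[...,0]<90)&(hh[...,1]>120)&(hh[...,2]>60))):
        v,u=np.nonzero(m)
        if len(u):
            P=(plane(f,np.c_[u+a,v+b],.013)-f0);print(n,nm,len(u),"X mm mean,min,max",(P@X).mean()*1e3,(P@X).min()*1e3,(P@X).max()*1e3,"Y",(P@Y).mean()*1e3)
    np.savez("last_"+n+".npz",**f)
E
python3 go.py -.008 .2327; python3 pt.py
```

```text
[0.5289 0.0124 0.2328] tool x yaw 5.923865485668506 tilt y [-0.0047 -0.001  -1.    ] [ 0.1127  0.5188 -0.3208  1.9652  0.2455  0.6996  1.3158] [-10.2924  -0.2953  11.0596] [ 0.2031  2.3973 -0.365 ] 24.175
move tool mm [ 2.082   0.1285 -1.3464] opening 0.036035695561801986
scene8 red 5 X mm mean,min,max 31.924412674024065 30.467370821443353 33.1889272501198 Y 159.3509784292193
scene8 green 24 X mm mean,min,max 53.662323962761846 17.353870410464836 64.02744801401232 Y 142.10208669026318
scene red 4 X mm mean,min,max 36.175176517464074 35.034042806037206 37.31769673824431 Y 161.17096758950834
scene green 23 X mm mean,min,max 41.74786250488441 8.215845832148545 64.02744801401232 Y 115.00836663820304
```

Emit:
{"method": "jog_arm", "body": {"targets": [{"grip": 0,"delta_pos": [2,-0.6,0],"rotation": [0,0,0]},{"grip": 0,"delta_pos": [2,0,0],"rotation": [0,0,0]},{"grip": 0,"delta_pos": [2,0,0],"rotation": [0,0,0]},{"grip": 0,"delta_pos": [2,0,0],"rotation": [0,0,0]},{"grip": 0,"delta_pos": [0,0,0],"rotation": [0,0,0]},{"grip": 0,"delta_pos": [0,0,0],"rotation": [0,0,0]},{"grip": 0,"delta_pos": [0,0,0],"rotation": [0,0,0]}], "squeeze": 60}}

```text
time_s: 25.1
position: [0.5364, 0.0131, 0.2329]
eef_rot: [0.706, 0.034, -0.039, -0.706]
ft_force: [-11.0, 0.1, 7.4]
opening: 0.0357
```

```bash
python3 go.py -.016 .2327; python3 pt.py
```

```text
[0.5364 0.0131 0.2329] tool x yaw 5.893988351547484 tilt y [-0.0063 -0.001  -1.    ] [ 0.1106  0.5281 -0.3197  1.9463  0.2449  0.711   1.3176] [-11.0166   0.1074   7.434 ] [ 0.1293  2.5162 -0.6259] 25.1
move tool mm [ 2.6004  0.1921 -1.3591] opening 0.03572034364211598
scene8 red 5 X mm mean,min,max 31.924412674024065 30.467370821443353 33.1889272501198 Y 159.3509784292193
scene8 green 24 X mm mean,min,max 53.662323962761846 17.353870410464836 64.02744801401232 Y 142.10208669026318
scene red 3 X mm mean,min,max 44.16431184262131 43.253357291445724 45.52883674960702 Y 158.60856031198665
scene green 27 X mm mean,min,max 41.28180994631811 14.39200592890976 62.75023081545539 Y 96.96152868397743
```

Emit:
{"method": "jog_arm", "body": {"targets": [{"grip": 0,"delta_pos": [2,-0.4,0],"rotation": [0,0,-0.004]},{"grip": 0,"delta_pos": [2,0,0],"rotation": [0,0,-0.004]},{"grip": 0,"delta_pos": [2,0,0],"rotation": [0,0,0]},{"grip": 0,"delta_pos": [0,0,0],"rotation": [0,0,0]},{"grip": 0,"delta_pos": [0,0,0],"rotation": [0,0,0]},{"grip": 0,"delta_pos": [0,0,0],"rotation": [0,0,0]},{"grip": 0,"delta_pos": [0,0,0],"rotation": [0,0,0]}], "squeeze": 60}}

```text
time_s: 26.02
position: [0.5418, 0.0137, 0.2328]
eef_rot: [0.706, 0.036, -0.036, -0.706]
ft_force: [-12.2, 0.9, 3.2]
opening: 0.0354
```

```bash
python3 go.py -.02 .2327; python3 pt.py
python3 - <<'E'
from h import *
np.set_printoptions(linewidth=220)
# right-end flushness: brown mask vs wood along Y lines, scene & side, sampled along crate-right edge
y=np.radians(5.9);X=np.array([np.cos(y),np.sin(y),0]);Y=np.array([-X[1],X[0],0])
t=ctrl.sense()["position"];f0=np.array([t[0]+.034*X[0],t[1]+.034*X[1],0])
for n in("scene","side"):
    f=grab(n,n+"12");h=cv2.cvtColor(f["color"],cv2.COLOR_RGB2HSV)
    for nm,x,z in(("board top edge",-.006,.076),("crate wall right @18mm in",.018,.058),("crate wall @40",.040,.058)):
        ys=np.arange(-.122,-.098,.001);uv=proj(f,[f0+x*X+k*Y+[0,0,z] for k in ys])
        v=cv2.remap(f["color"].sum(2).astype(np.float32),uv[:,0].astype(np.float32),uv[:,1].astype(np.float32),1)
        print(n,nm,"Y -122..",v.ravel().astype(int))
E
```

```text
[0.5418 0.0137 0.2328] tool x yaw 5.866052207445334 tilt y [-0.0001 -0.0001 -1.    ] [ 0.1087  0.5333 -0.318   1.9361  0.2466  0.7096  1.317 ] [-12.2214   0.936    3.2406] [ 0.1783  2.7257 -0.9628] 26.025
move tool mm [ 1.1074  0.0526 -1.3544] opening 0.0354401565062385
scene8 red 5 X mm mean,min,max 31.924412674024065 30.467370821443353 33.1889272501198 Y 159.3509784292193
scene8 green 24 X mm mean,min,max 53.662323962761846 17.353870410464836 64.02744801401232 Y 142.10208669026318
scene red 3 X mm mean,min,max 50.5249374396902 49.61138075788216 51.88300451879424 Y 158.10959532346473
scene green 23 X mm mean,min,max 44.80579989837075 14.39200592890976 62.75023081545539 Y 85.85956181787942
scene board top edge Y -122.. [194 184 173 157 145 135 134 141 154 172 193 210 223 232 235 234 235 236 240 241 242 240 239 243]
scene crate wall right @18mm in Y -122.. [166 163 162 163 162 162 166 173 196 228 265 302 318 323 323 296 255 217 183 169 159 155 156 156]
scene crate wall @40 Y -122.. [161 159 156 155 160 163 164 167 197 232 268 302 316 319 314 286 262 246 246 255 264 272 276 277]
side board top edge Y -122.. [149 139 134 127 119 108 105 119 133 149 157 159 160 159 158 158 160 161 163 162 158 155 153 153]
side crate wall right @18mm in Y -122.. [118 118 119 120 123 132 143 156 170 186 202 215 224 221 218 212 207 205 203 203 203 203 204 204]
side crate wall @40 Y -122.. [119 120 121 123 125 136 148 162 176 188 197 201 201 186 156 130 101  85  95 105 112 118 135 148]
```

Run:
```python
from h import *
np.set_printoptions(linewidth=220)
y=np.radians(5.9);X=np.array([np.cos(y),np.sin(y),0]);Y=np.array([-X[1],X[0],0])
t=ctrl.sense()["position"];f0=np.array([t[0]+.034*X[0],t[1]+.034*X[1],0])
for n in("scene","side"):
    f=ctrl.grab_frame(n)
    for k,z in((-.1112,.072),(-.1112,.05),(-.1112,.03),(-.1112,.018),(-.09,.076),(.09,.076)):
        xs=np.arange(-.022,.012,.0015);uv=proj(f,[f0+x*X+k*Y+[0,0,z] for x in xs]).astype(np.float32)
        print(n,k,z,cv2.remap(f["color"].sum(2).astype(np.float32),uv[:,0].copy(),uv[:,1].copy(),1).ravel().astype(int))
s=ctrl.sense();print(s["position"],s["ft_force"],s["dq"].round(4))
```

```text
scene -0.1112 0.072 [244 239 235 233 229 217 191 167 149 148 142 138 145 156 155 134 126 123 121 118 119 118 117]
scene -0.1112 0.05 [230 234 237 238 233 221 196 169 133 118 119 121 123 135 146 152 159 163 164 157 157 162 163]
scene -0.1112 0.03 [256 253 258 260 258 251 225 188 141 119 122 125 123 123 132 151 160 161 163 164 160 157 160]
scene -0.1112 0.018 [288 272 272 272 272 260 233 202 153 130 131 133 135 141 151 160 158 165 169 163 157 167 172]
scene -0.09 0.076 [294 264 242 236 234 231 216 189 153 138 147 170 205 224 212 167 133 126 121 117 112 112 106]
scene 0.09 0.076 [189 312 419 475 497 494 477 430 359 296 273 278 276 266 206  99  42  29  30  37  40  42  47]
side -0.1112 0.072 [ 78  78  78  78  78  78  86 103 115 118 121 125 124 120 148 175 192 202 201 201 203 204 204]
side -0.1112 0.05 [ 78  76  74  73  71  70  78  85  87  89  92  93  93  93  94 100 111 119 123 123 121 123 127]
side -0.1112 0.03 [ 92  78  76  78  78  76  75  79  87  91  94  90  87  90  95 105 112 116 120 124 125 125 125]
side -0.1112 0.018 [182 180 169 152 124  95  85  85  90  95  98 100  98  97  99 105 115 120 124 125 123 124 126]
side -0.09 0.076 [ 78  78  79  80  80  82  85  87  89  94 114 137 162 181 182 186 191 195 197 194 190 180 165]
side 0.09 0.076 [ 96  98  98  97  96  92  87  78  60  45  45  45  39  32  32  39  62  92 129 156 161 166 169]
[0.54181133 0.01366131 0.23273537] [-11.9562033    0.72814145   3.46096573] [ 0.0018 -0.0001  0.0005  0.0013  0.0011  0.002   0.001 ]
```

Run:
```python
from cell import ctrl
print(ctrl.close_job()); s=ctrl.sense(); print(s["time_s"],s["position"],s["ft_force"])
```

```text
the job is handed in; nothing more can be done
None
the job is handed in; nothing more can be done
```

Both amber jars are standing in the crate's end cells. The front board closes the open front, and the arm is still gripping it at 60 N and pushing. I handed the job in at about 26 s of the 72 s.

My last checks before handing in:
- **Pointer:** it had moved about 18.6 mm by the scene camera, inside the 12–28 mm green zone. The arm's position gave about the same. Only 3 to 5 red pixels were found, so this is good to a millimetre or two.
- **Push:** steady at about 12 N with the arm at rest. The wrist also read about 3 N upward, so the board rests lightly on the ledge.
- **Flush ends:** the board's right end lined up with the crate's side within about 0.5 mm at the nearer sample in both cameras. The farther side-camera sample gave about 1 mm. I did not measure the left end separately.
- **Square:** the board's edge was vertical and I saw no gap at the right end. The tool's yaw was 5.87° against about 5.9° for the crate.
- **Lower edge:** the height put it level with the crate's underside to about 0.1 mm.

- **Disagreements:** the side and scene cameras differed by up to about 1 cm in absolute position. I therefore relied on the wrist camera and on comparisons within one image. I also measured the board turned about 62° clockwise at the start (about 68° from the crate), more than the 15–50° stated.
- **Not rechecked:** I did not look at the jars again after the final push. They stood properly in their cells in the last close view before the board went on.

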